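Extractor on high, then wake the hob under the griddle

TASK

We are about to sear on the cast-iron griddle, so get the air moving first: on the extractor panel, seen from the robot's side, press the far, dotted end of the middle rocker to switch the fan on, then the far end of the right rocker for high speed, leaving the left rocker (the lamp) on as it is. Then press the hob's round middle key to wake it, and last the key to its left or right, whichever is on the side where the griddle stands; never press the other one. Press lightly with the fingertips, do not lift or shift anything, and take the hand away.

Things in the scene. Friction and masses are not known exactly. Their poses are not given: they have to be found in the camera images.
- panel: Fixed grey switch panel of the extractor fan, 110 x 190 mm. Origin on the ledge under its centre; x from its front (robot side) to its far side, y left, z up. Dark steel face sloped 10 degrees to the front, its centre 58 mm high. Three white rockers 49 mm apart: lamp left (+y), fan middle, speed right; each pivots about a line along y through its middle. A raised rocker end is 12 mm above the face, a pressed one 4 mm.
- fan (a joint): Middle rocker, fan; starts off. Joint value in rad: 0 = off (far end up), 0.28 = fully on (far end down, against a firm stop); counts as on above 0.2. It turns with a steady friction and stays where it is left.
- fan_on_end (a point): Middle of the pressing area of the far (panel +x, black-dotted) half of the fan rocker, on its top surface, 18 mm from the pivot line; moves with the rocker, about 5 mm lower when switched on. About 2.5 to 4 N straight down here tips it. The slightly dished rocker is 42 mm wide (panel y) and 64 mm long.
- speed (a joint): Right rocker, fan speed: off means low, on means high; starts low. Joint value in rad: 0 = off (far end up), 0.28 = fully on (far end down, against a firm stop); counts as on above 0.2. It turns with a steady friction and stays where it is left.
- speed_on_end (a point): Middle of the pressing area of the far (panel +x, black-dotted) half of the speed rocker, on its top surface, 18 mm from the pivot line; moves with the rocker, about 5 mm lower when switched on. About 2.5 to 4 N straight down here tips it. The slightly dished rocker is 42 mm wide (panel y) and 64 mm long.
- lamp (a joint): Left rocker, hood lamp; already on and to be left so. Joint value in rad: 0 = off (far end up), 0.28 = fully on (far end down, against a firm stop); counts as on above 0.2. It turns with a steady friction and stays where it is left.
- hob: Fixed two-burner hob, 310 mm deep (x), 540 wide (y), 62 high, black glass top. Origin on the ledge under its centre; x points away from the control strip, which runs along the front (robot side); y left, z up. Three grey keys on the strip, 120 mm in front of the centre, 70 mm apart along y: left zone, power, right zone. Unpressed key tops are 7 mm above the strip, 71 mm above the ledge.
- power_key (a joint): The round middle key, 34 mm across. Slides 0 to 0.005 m as it is pressed straight down (0 = up). Its spring pushes back with about 2 N at rest and 4.5 N fully down and lifts it again when released; the hob takes the press once the key has been down 0.003 m or more for 0.1 s.
- power_key_top (a point): Centre of the top of the round power key; moves with it.
- left_key (a joint): The rectangular key on the left (+y of the hob), 22 x 28 mm; selects the left zone. Slides 0 to 0.005 m as it is pressed straight down (0 = up). Its spring pushes back with about 2 N at rest and 4.5 N fully down and lifts it again when released; the hob takes the press once the key has been down 0.003 m or more for 0.1 s.
- left_key_top (a point): Centre of the top of the left-zone key; moves with it.
- right_key (a joint): The rectangular key on the right (-y of the hob), 22 x 28 mm; selects the right zone. Slides 0 to 0.005 m as it is pressed straight down (0 = up). Its spring pushes back with about 2 N at rest and 4.5 N fully down and lifts it again when released; the hob takes the press once the key has been down 0.003 m or more for 0.1 s.
- right_key_top (a point): Centre of the top of the right-zone key; moves with it.
- left_zone (a point): Centre of the left cooking zone on the glass, 135 mm left of the hob's centre line, 62 mm above the ledge.
- right_zone (a point): Centre of the right cooking zone on the glass, 135 mm right of the hob's centre line, 62 mm above the ledge.
- griddle_mid (a point): Middle of the black cast-iron griddle, half-way up it: a low round plate 210 mm across, 20 mm high, ridged, with two loop handles, standing on the left or the right zone. The kettle stands on the other.
- kettle: Steel kettle, 170 mm across, 180 mm high over its bail handle, standing on the other zone, spout to the back. Origin at the centre of its underside, z up. Leave alone.
- cup: Glass mate cup in a steel sleeve, 77 mm across, 90 mm high, on the ledge between panel and hob. Origin at the centre of its underside, z up. Leave alone.
- pot: White ceramic pot, 86 mm across, with two steel bombillas, 230 mm high in all, behind the panel. Origin at the centre of its underside, z up. Leave alone.
- canister: Yellow plastic canister with a flip top, 94 mm across, 165 mm high, left of the hob towards the back. Origin at the centre of its underside, z up. Leave alone.
- flask: Steel vacuum flask, 88 mm across plus a side handle, 267 mm high, left of the panel. Origin at the centre of its underside, z up. Leave alone.
- sugar: White ceramic sugar jar with a wooden lid, 74 mm across, 93 mm high, behind the panel. Origin at the centre of its underside, z up. Leave alone.

How it is judged:
On the way, in this order (a step that is already met when the one before it is completed fails the run):
1. the fan rocker is on, the speed still low (value of joint fan above 0.2 rad and value of joint speed below 0.14 rad), for 0.1 s.
2. the speed rocker is on high (value of joint each of fan, speed above 0.2 rad), for 0.1 s.
3. the power key is pressed, no zone key with it (value of joint power_key above 0.003 m and value of joint each of left_key, right_key below 0.002 m), for 0.1 s.
4. the zone key on the griddle's side is pressed, the power key up (value of joint power_key below 0.002 m and ((horizontal distance between griddle_mid and left_zone below 0.06 m and value of joint left_key above 0.003 m) or (horizontal distance between griddle_mid and right_zone below 0.06 m and value of joint right_key above 0.003 m))), for 0.1 s.
At the end, for the whole second after the job is handed in: Fan and speed rockers on (over 0.2 rad of 0.28), lamp rocker still on, all three keys up again (within 1 mm), every loose thing within 15 mm of where it started and upright (all of step 2 and value of joint lamp above 0.2 rad and value of joint each of left_key, power_key, right_key below 0.001 m and distance of each of griddle_mid, cup, pot, canister, flask, sugar, kettle from where it was at the start of the episode below 0.015 m and angle between each of cup, pot, canister, flask, sugar, kettle's own z axis and vertical below 0.1 rad); the robot touches nothing.
It fails at once if the lamp rocker is switched off (value of joint lamp below 0.16 rad).
It fails at once if a hob key is pressed before fan and high speed are on (value of joint any of power_key, left_key, right_key above 0.003 m and value of joint any of fan, speed below 0.16 rad).
It fails at once if the zone key on the kettle's side is pressed ((horizontal distance between griddle_mid and left_zone below 0.06 m and value of joint right_key above 0.003 m) or (horizontal distance between griddle_mid and right_zone below 0.06 m and value of joint left_key above 0.003 m)).
It fails at once if the panel or the hob is pressed harder than 30 N (contact force between any of the fingers, the arm and panel above 30 N or contact force between any of the fingers, the arm and hob above 30 N).
It fails at once if a loose thing is lifted, shifted or tipped (distance of any of griddle_mid, cup, pot, canister, flask, sugar, kettle from where it was at the start of the episode above 0.02 m or angle between any of cup, pot, canister, flask, sugar, kettle's own z axis and vertical above 0.2 rad).
It also fails if it takes over 54 s, if anything falls off the work surface, if the arm or the gripper's body presses on something with over 40 N, if the wrist force passes 120 N, or if a joint passes its speed limit or range.

ROBOT

A 7-joint arm with a two-finger parallel gripper is mounted at the origin on the work surface. World frame = base frame: x ahead of the robot, y to its left, z up, the work surface at z = 0. Lengths are in m, angles in rad, forces in N, time in s.
With the tool pointing down it reaches from about 0.4 to 0.85 m from the base axis. Payload 10.4 kg.
Tool frame: the origin (TCP) lies between the finger pads; the fingertips stand ahead of it and the grasp point (between the pads) lies 5 mm behind it (manip.tip_extent is the z of the fingertips in the tool frame, in m); z points along the fingers, y is the line along which they close (so a half turn about z gives the same grasp; the last joint's range is limited). The gripper opens to 85 mm and grips with 20 to 120 N. Pads are 22 mm wide; open, the fingers measure 114 mm over their backs; the gripper's body (76 mm by 85 mm) begins 54 mm behind the grasp point. The pads swing forward as they close: fully open they stand 13 mm farther back than shut.
Start: joints at [1.098, 0.332, -0.065, 1.46, 0.022, 1.35, -0.088], TCP at [0.272, -0.563, 0.245] pointing down, gripper open.
Joint ranges: [-2.6, 2.6], [-0.5, 2.12], [-1.47, 1.34], [0.16, 2.42], [-1.27, 4.41], [0.06, 2.06], [-2.6, 2.6]. Speed limits (rad/s): [2.22, 2.22, 2.79, 2.79, 3.14, 3.14, 3.14].

INTERFACE

Orientations are given as a unit quaternion [x, y, z, w].
In Python, from workcell import status, viewer, manip gives the robot as it stands.
- The arm moves only by the tool play_rows, never from a script. Its argument "plan" is one flat list of numbers, 7 for each row, row after row: the turn, a rotation vector about the tool's x, y, z in degrees, then the shift along the tool's x, y, z in m, then the opening, from 0 (shut) to 1 (fully open). In form: [ax, ay, az, dx, dy, dz, grip, ax, ay, az, dx, dy, dz, grip, ...]. A call has 1 to 20 rows; each row is the pose to reach, as a shift and turn from the pose commanded when the call began, along the tool's axes at that moment; what a row does not reach only later rows make up. A row lasts 1/8 s, in which the tool goes at most 62.5 mm and 10.7 degrees, less where a joint would pass 70% of its speed; a pose out of reach is approached as far as the arm can. A call with a gripper value outside its range is refused whole. The fingers move at their own pace and stop on an object; "squeeze" is the grip in N (left out, the last holds). Time passes only in rows, so rows that repeat a pose let the fingers close. It gives the time, the measured TCP pose, the force, the opening and the grip force at its end, in the units of the state.
- status.get_obs(): the state, without advancing time (a new reading comes with each control period).
- viewer.camera(name): name is "side" or "top"; returns the picture (400x640x3 uint8, red, green, blue); there is no depth.
- viewer.camera_model(name): a dict with "fx", "fy", "cx", "cy" (pixels), "R" (3x3) and "t" (3): a world point X has camera coordinates R X + t. Camera axes: x right, y down, z forward; pixel columns grow to the right and rows downward; lengths in m; the calibration is good to about 2 mm. A picture is of the moment at which its call begins. camera_model takes no time and is no camera call.
- manip.hand_in(): hands the job in; it is judged then, once.
The state is a dict: "clock": time; "joint_pos": joint angles; "joint_velocities": joint speeds; "tau": joint torques, N m; "position": TCP position; "ee_rot": TCP orientation; "ft_force": force on the tool from outside, world axes, zero at the start; "torque": the same for the moment, N m; "grip_width": opening from 0.0 (shut) to 1.0 (fully open); "grasp_force": force on a finger pad.
Only numpy, scipy, OpenCV 4.12 (cv2) and the standard library are available. Lean on these libraries where they do the work, as an engineer would, in place of code of your own. Each camera call takes 0.05 s, during which the arm holds its last target. There are 200 camera calls.

## Working session

There is one attempt and no reset: what is moved stays moved. The work goes in short steps, Python scripts to look and compute and a tool call to move; the robot and the scene stay as the last step left them, time stands still between calls to the robot, and variables do not carry over. Pictures are saved under pics/ and viewed, at most 10 in all, crops included, and the job is handed in when it is done.

Besides the shell and the picture viewer there is one more tool, called as name(argument=value, ...) on one line, values as JSON. play_rows: Moves the arm, as the interface text tells. Its arguments: {"type":"object","properties":{"plan":{"type":"array","items":{"type":"number"}},"squeeze":{"type":"number"}},"required":["plan"]}

```bash
mkdir -p pics; python3 - <<'E'
from workcell import status, viewer, manip
import cv2
for n in("side","top"):
    cv2.imwrite(f"pics/{n}0.png",viewer.camera(n)[:,:,::-1]); print(n,viewer.camera_model(n))
print(status.get_obs(), manip.tip_extent)
E
```

```text
side {'fx': 511.13449246275263, 'fy': 511.13449246275263, 'cx': 321.1944056066958, 'cy': 199.6218674282937, 'R': array([[-0.83429911, -0.55090539,  0.02117193],
       [-0.36302649,  0.52005982, -0.77314265],
       [ 0.41491778, -0.65271819, -0.63387869]]), 't': array([0.53880878, 0.25274469, 1.35140356])}
top {'fx': 481.45861073912965, 'fy': 481.45861073912965, 'cx': 319.4677510317654, 'cy': 196.3709589115579, 'R': array([[ 0.02667936, -0.99956374, -0.01267043],
       [-0.99558893, -0.02542849, -0.09031104],
       [ 0.08994945,  0.01502398, -0.99583301]]), 't': array([0.0563079 , 0.59816031, 1.45738799])}
{'clock': 0.1, 'joint_pos': array([ 1.09839408,  0.33277763, -0.0647168 ,  1.46087274,  0.02159748,
        1.34992036, -0.08850166]), 'joint_velocities': array([ 0.00073502, -0.00043194,  0.00083829, -0.00568978, -0.00014366,
       -0.0004076 , -0.00175543]), 'tau': array([ 2.60516077e-03, -6.26745844e+01,  5.03164250e-02, -3.92433143e+01,
        1.64367078e-02,  6.93743452e-03, -2.55804952e-05]), 'position': array([ 0.27160457, -0.56253101,  0.24460756]), 'ee_rot': array([ 9.74812259e-01,  2.23026114e-01, -1.68397555e-04, -6.18817058e-04]), 'ft_force': array([ 0.71604606,  0.08129238, -0.47143733]), 'torque': array([ 0.02413831, -0.00589979, -0.027706  ]), 'grasp_force': 0.0, 'grip_width': 0.999795408289837} 0.014
```

View pics/side0.png

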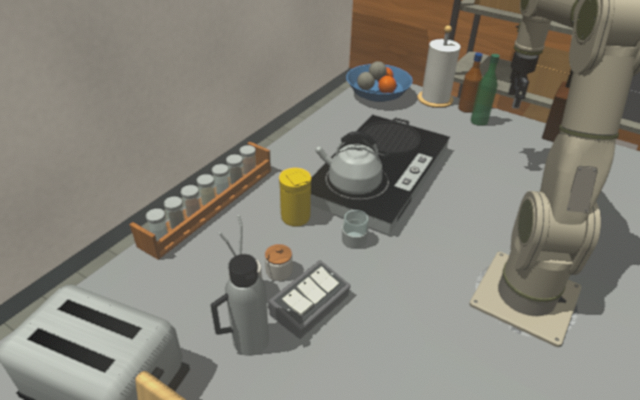

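View pics/top0.png

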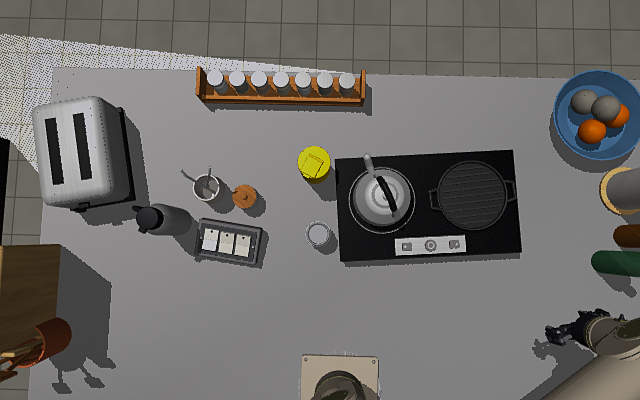

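The side view shows the kettle (355,165) on the hob's near zone and the panel at (310,297). In the top view the panel is at about (230,242), the hob keys are at (407,246), (431,245) and (454,244), the griddle is on the right at (472,195) and the kettle on the left, so the right key is the one to press. I'll zoom in.

```bash
python3 - <<'E'
import cv2,numpy as np
t=cv2.imread("pics/top0.png");s=cv2.imread("pics/side0.png")
z=lambda im,x,y,w,h,k:cv2.resize(im[y:y+h,x:x+w],None,fx=k,fy=k,interpolation=cv2.INTER_NEAREST)
a=z(t,190,210,80,60,5);b=z(t,385,225,80,40,5);c=z(s,265,255,90,80,4);d=z(s,380,140,80,60,5)
o=np.zeros((620,800,3),np.uint8)
o[0:300,:400]=a;o[300:500,:400]=b;o[0:320,400:760]=c;o[320:620,400:800]=d
cv2.imwrite("pics/zoom.png",o[:600])
E
```

```text
(no output)
```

View pics/zoom.png

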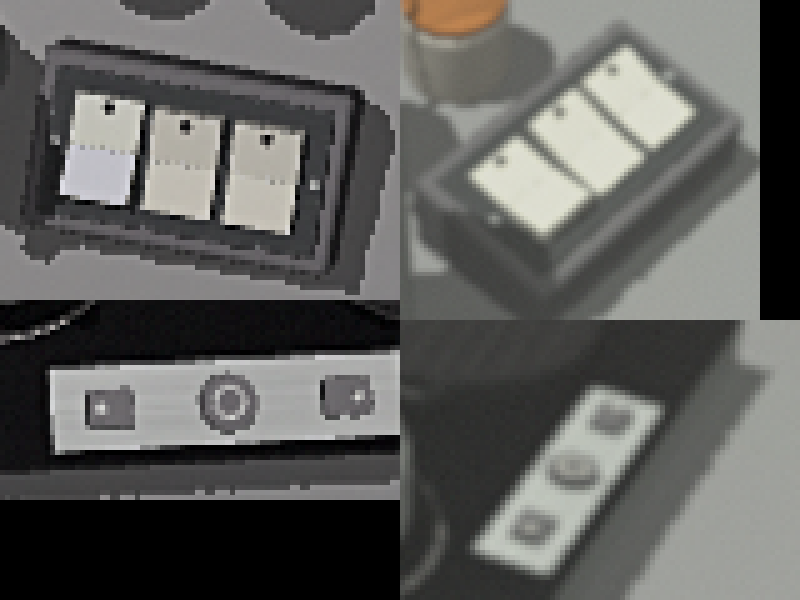

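The zoom shows the dots on the far (upper) ends. The lamp rocker is the leftmost, its front half bright and its far end down. Next I'll measure the rockers and keys by mask and triangulate across the two views.

```bash
cat > h.py <<'E'
import cv2,numpy as np
from workcell import viewer
M={n:viewer.camera_model(n) for n in("side","top")}
def ray(n,p):
    m=M[n];d=m["R"].T@[(p[0]-m["cx"])/m["fx"],(p[1]-m["cy"])/m["fy"],1]
    return -m["R"].T@m["t"],d
def plane(n,p,z):
    o,d=ray(n,p);return o+d*(z-o[2])/d[2]
def tri(a,b):
    o1,d1=ray("top",a);o2,d2=ray("side",b)
    s=np.linalg.lstsq(np.c_[d1,-d2],o2-o1,rcond=None)[0]
    p,q=o1+s[0]*d1,o2+s[1]*d2;return (p+q)/2,np.linalg.norm(p-q)
def proj(n,X):
    m=M[n];c=m["R"]@X+m["t"];return np.array([m["fx"]*c[0]/c[2]+m["cx"],m["fy"]*c[1]/c[2]+m["cy"]])
E
python3 - <<'E'
from h import *
np.set_printoptions(precision=4,suppress=True)
def comps(f,x,y,w,h,th,amin,inv=False):
    im=cv2.cvtColor(cv2.imread(f),cv2.COLOR_BGR2GRAY)[y:y+h,x:x+w]
    m=((im<th) if inv else (im>th)).astype(np.uint8)
    out=[]
    for c in cv2.findContours(m,cv2.RETR_EXTERNAL,cv2.CHAIN_APPROX_NONE)[0]:
        if cv2.contourArea(c)>amin:
            (cx,cy),s,a=cv2.minAreaRect(c);out.append((cx+x,cy+y,s,a))
    return sorted(out)
T=comps("pics/top0.png",195,220,65,45,150,100);S=comps("pics/side0.png",270,260,75,60,190,100)
print(T);print(S)
print(comps("pics/top0.png",390,230,80,32,140,200));print(comps("pics/side0.png",385,145,55,55,150,100))
for k in T[:3]: print("rocker z.066",plane("top",k[:2],.066))
for a,b in zip([(210.2,239.4),(226.4,242.6),(242.6,245.6)],[(297,304.5),(311.5,290),(328,275.5)]): print("tri",tri(a,b), plane("top",a,.066))
for a,b in zip([(407,246.8),(430.8,245.4),(454.2,244.2)],[(406.8,181.5),(415,169.8),(422,159.5)]): print("key",tri(a,b), plane("top",a,.071))
# panel base/hob corners
E
```

```text
[(209.9000015258789, 239.29999923706055, (13.505852699279785, 20.84015464782715), 10.30484676361084), (225.81911087036133, 242.53754234313965, (13.553583145141602, 20.03827476501465), 6.709836959838867), (241.87999725341797, 245.3400001525879, (13.717873573303223, 19.940412521362305), 8.130102157592773)]
[(296.75609970092773, 300.8048782348633, (24.987802505493164, 14.992681503295898), 38.65980911254883), (311.0, 290.00000190734863, (24.041629791259766, 14.142135620117188), 45.0), (324.25000762939453, 278.75000190734863, (24.041629791259766, 13.435027122497559), 45.0)]
[(429.9475555419922, 244.96876907348633, (16.5887393951416, 70.3159408569336), 87.08915710449219)]
[(413.5984115600586, 171.57273864746094, (14.230422973632812, 42.93601608276367), 36.46923828125), (431.5, 187.0, (24.0, 15.0), 90.0)]
rocker z.066 [0.4559 0.3952 0.066 ]
rocker z.066 [0.4475 0.3471 0.066 ]
rocker z.066 [0.4405 0.2987 0.066 ]
tri (array([0.4553, 0.3981, 0.0495]), np.float64(0.0004645032085274108)) [0.4556 0.3943 0.066 ]
tri (array([0.4473, 0.3468, 0.059 ]), np.float64(5.3977381556782414e-05)) [0.4474 0.3454 0.066 ]
tri (array([0.4369, 0.294 , 0.0714]), np.float64(0.006825556660453704)) [0.4398 0.2965 0.066 ]
key (array([ 0.4491, -0.1935,  0.0604]), np.float64(0.0005213707027600255)) [ 0.4494 -0.1916  0.071 ]
key (array([ 0.4547, -0.264 ,  0.0621]), np.float64(0.0015610814755767383)) [ 0.4554 -0.2618  0.071 ]
key (array([ 0.4607, -0.3334,  0.0611]), np.float64(0.00020360757484311486)) [ 0.4608 -0.3307  0.071 ]
```

```bash
cat > go.py <<'E'
# usage: go.py x,y,z,yawdeg ...  -> per waypoint: az, dx, dy, dz in current tool axes
import sys,numpy as np
from scipy.spatial.transform import Rotation as R
from workcell import status
np.set_printoptions(precision=4,suppress=True)
o=status.get_obs();r=R.from_quat(o["ee_rot"])
print("t",o["clock"],"p",o["position"],"F",o["ft_force"],"q",o["joint_pos"],"g",o["grip_width"])
for a in sys.argv[1:]:
    x,y,z,w=map(float,a.split(","));g=R.from_euler("zx",[w,180],degrees=True)
    print(a,np.degrees((r.inv()*g).as_rotvec()),r.inv().apply(np.array([x,y,z])-o["position"]))
E
python3 go.py 0.42,-0.35,0.33,80 0.47,0,0.33,130 0.466,0.344,0.25,171
python3 - <<'E'
from h import *
for n,p,z in(("flask",(150,219),.26),("sugar",(244,195),.09),("pot",(206,187),.1),("cup",(318,235),.09),("kettle handle",(384,195),.24)):print(n,plane("top",p,z).round(3))
E
```

```text
t 0.1 p [ 0.2716 -0.5625  0.2446] F [ 0.716   0.0813 -0.4714] q [ 1.0984  0.3328 -0.0647  1.4609  0.0216  1.3499 -0.0885] g 0.999795408289837
0.42,-0.35,0.33,80 [ -0.0485   0.0699 105.7737] [ 0.226  -0.127  -0.0852]
0.47,0,0.33,130 [ -0.0174   0.1007 155.7736] [ 0.4233 -0.4204 -0.0849]
0.466,0.344,0.25,171 [  -0.0197   -0.104  -163.2263] [ 0.5692 -0.7318 -0.0045]
flask [0.505 0.507 0.26 ]
sugar [0.589 0.294 0.09 ]
pot [0.609 0.406 0.1  ]
cup [0.477 0.072 0.09 ]
kettle handle [ 0.585 -0.101  0.24 ]
```

```bash
sed -i 's/"zx"/"ZX"/' go.py; python3 go.py 0.42,-0.35,0.33,80 0.47,0,0.33,130 0.466,0.344,0.25,171
```

```text
t 0.1 p [ 0.2716 -0.5625  0.2446] F [ 0.716   0.0813 -0.4714] q [ 1.0984  0.3328 -0.0647  1.4609  0.0216  1.3499 -0.0885] g 0.999795408289837
0.42,-0.35,0.33,80 [ -0.0693  -0.032  -54.2263] [ 0.226  -0.127  -0.0852]
0.47,0,0.33,130 [  -0.0547   -0.0647 -104.2263] [ 0.4233 -0.4204 -0.0849]
0.466,0.344,0.25,171 [  -0.0329   -0.0919 -145.2263] [ 0.5692 -0.7318 -0.0045]
```

play_rows(plan=[0,0,-54,0.226,-0.127,-0.085,0,0,0,-54,0.226,-0.127,-0.085,0,0,0,-54,0.226,-0.127,-0.085,0,0,0,-54,0.226,-0.127,-0.085,0,0,0,-54,0.226,-0.127,-0.085,0,0,0,-104,0.423,-0.42,-0.085,0,0,0,-104,0.423,-0.42,-0.085,0,0,0,-104,0.423,-0.42,-0.085,0,0,0,-104,0.423,-0.42,-0.085,0,0,0,-104,0.423,-0.42,-0.085,0,0,0,-104,0.423,-0.42,-0.085,0])

```text
clock: 1.48
position: [0.4698, 0.0025, 0.3303]
ee_rot: [0.422, 0.906, -0.0, 0.0]
ft_force: [-0.1, -0.8, 0.1]
grip_width: -0.0
grasp_force: 0.0
```

```bash
python3 go.py 0.466,0.344,0.33,171
```

```text
t 1.475 p [0.4698 0.0025 0.3303] F [-0.1389 -0.8219  0.0656] q [ 0.5866 -0.0166 -0.6705  1.681  -0.0102  1.4735  0.616 ] g -2.948114259764342e-05
0.466,0.344,0.33,171 [ -0.0064   0.0131 -40.9561] [0.2639 0.2168 0.0002]
```

play_rows(plan=[0,0,-41,0.264,0.217,0,0,0,0,-41,0.264,0.217,0,0,0,0,-41,0.264,0.217,0,0,0,0,-41,0.264,0.217,0,0,0,0,-41,0.264,0.217,0,0,0,0,-41,0.264,0.217,0,0,0,0,-41,0.264,0.217,0.1,0,0,0,-41,0.264,0.217,0.2,0,0,0,-41,0.264,0.217,0.21,0,0,0,-41,0.264,0.217,0.21,0,0,0,-41,0.264,0.217,0.21,0,0,0,-41,0.264,0.217,0.21,0])

```text
clock: 2.98
position: [0.4685, 0.3416, 0.1216]
ee_rot: [0.08, 0.997, 0.001, 0.001]
ft_force: [0.3, -0.2, 0.5]
grip_width: 0.004
grasp_force: 0.0
```

```bash
python3 go.py 0.466,0.344,0.1,171; python3 - <<'E'
from h import *
n={}
for k,b in(("top",(180,190,100,80)),("side",(240,200,130,130))):
    im=viewer.camera(k)[:,:,::-1];x,y,w,h=b
    n[k]=cv2.resize(im[y:y+h,x:x+w],(400,int(400*h/w)),interpolation=cv2.INTER_NEAREST)
    
o=np.zeros((400,800,3),np.uint8);o[:320,:400]=n["top"];o[:,400:]=n["side"];cv2.imwrite("pics/a1.png",o)
E
```

```text
t 2.975 p [0.4685 0.3416 0.1216] F [ 0.2982 -0.1758  0.5348] q [ 0.0031  0.4865 -0.8949  1.694   0.4097  1.159   0.4072] g 0.003993089687982433
0.466,0.344,0.1,171 [ 0.0694  0.0626 -0.2285] [0.0028 0.0019 0.0216]
```

View pics/a1.png

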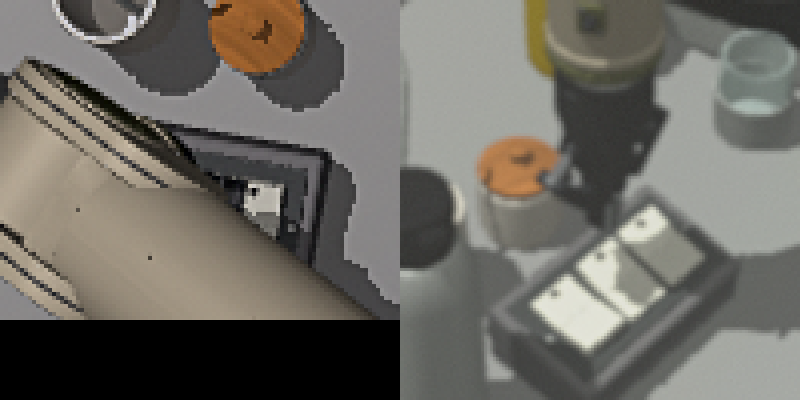

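The picture shows the closed fingertips at about (605,228) in the side crop, above the dotted end of the fan rocker. Now I'll descend gently.

play_rows(plan=[0,0,0,0.002,0.002,0.01,0,0,0,0,0.002,0.002,0.02,0,0,0,0,0.002,0.002,0.026,0,0,0,0,0.002,0.002,0.029,0,0,0,0,0.002,0.002,0.031,0,0,0,0,0.002,0.002,0.033,0,0,0,0,0.002,0.002,0.034,0,0,0,0,0.002,0.002,0.035,0])

```text
clock: 4.08
position: [0.4667, 0.3435, 0.0857]
ee_rot: [0.081, 0.997, 0.0, 0.0]
ft_force: [1.7, -0.5, 3.4]
grip_width: -0.001
grasp_force: 1.4
```

play_rows(plan=[0,0,0,0,0,0.001,0,0,0,0,0,0,0.002,0,0,0,0,0,0,0.003,0])

```text
clock: 4.45
position: [0.4665, 0.3434, 0.0823]
ee_rot: [0.08, 0.997, 0.0, 0.0]
ft_force: [2.2, -0.9, 3.3]
grip_width: -0.001
grasp_force: 1.5
```

play_rows(plan=[0,0,0,0,0,0.001,0,0,0,0,0,0,0.002,0])

```text
clock: 4.7
position: [0.4665, 0.3433, 0.0803]
ee_rot: [0.08, 0.997, 0.0, 0.0]
ft_force: [1.4, 0.4, 3.9]
grip_width: 0.001
grasp_force: 1.6
```

play_rows(plan=[0,0,0,0,0,0.001,0,0,0,0,0,0,0.001,0])

```text
clock: 4.95
position: [0.4666, 0.3434, 0.0798]
ee_rot: [0.08, 0.997, -0.0, 0.0]
ft_force: [0.3, -1.3, 9.2]
grip_width: -0.002
grasp_force: 4.4
```

Firm stop felt (9 N). Next: lift, step 49 mm to the speed rocker and press to nearly the same depth.

play_rows(plan=[0,0,0,0,0,-0.015,0,0,0,0,0,0,-0.03,0,0,0,0,0,-0.02,-0.03,0,0,0,0,0,-0.049,-0.03,0,0,0,0,0,-0.049,-0.03,0,0,0,0,0,-0.049,-0.02,0,0,0,0,0,-0.049,-0.012,0,0,0,0,0,-0.049,-0.009,0,0,0,0,0,-0.049,-0.007,0,0,0,0,0,-0.049,-0.005,0,0,0,0,0,-0.049,-0.004,0,0,0,0,0,-0.049,-0.003,0,0,0,0,0,-0.049,-0.002,0,0,0,0,0,-0.049,-0.001,0])

```text
clock: 6.7
position: [0.4586, 0.295, 0.0804]
ee_rot: [0.08, 0.997, 0.0, 0.0]
ft_force: [1.4, 0.6, 3.1]
grip_width: 0.003
grasp_force: 1.6
```

play_rows(plan=[0,0,0,0,0,0.001,0,0,0,0,0,0,0.001,0])

```text
clock: 6.95
position: [0.4587, 0.295, 0.0797]
ee_rot: [0.081, 0.997, -0.0, 0.0]
ft_force: [0.4, -1.2, 8.0]
grip_width: 0.002
grasp_force: 4.1
```

Both stops felt. Lift and head for the hob.

```bash
python3 go.py 0.459,0.295,0.25,171 0.45,0,0.33,110 0.42,-0.2,0.33,50  0.455,-0.2615,0.33,4.7
```

```text
t 6.95 p [0.4587 0.295  0.0797] F [ 0.3711 -1.2478  7.9915] q [ 0.0828  0.4673 -0.8881  1.8169  0.4142  1.0548  0.4469] g 0.001914528313862751
0.459,0.295,0.25,171 [-0.0019  0.038  -0.2359] [-0.0004  0.     -0.1703]
0.45,0,0.33,110 [ 0.0185  0.0354 60.7641] [-0.0389 -0.2926 -0.2502]
0.42,-0.2,0.33,50 [  0.039    0.0247 120.7641] [-0.0414 -0.4948 -0.2502]
0.455,-0.2615,0.33,4.7 [  0.0548   0.0094 166.0641] [-0.0858 -0.5499 -0.2502]
```

play_rows(plan=[0,0,0,0,0,-0.05,0,0,0,0,0,0,-0.11,0,0,0,0,0,0,-0.17,0,0,0,61,-0.039,-0.293,-0.25,0,0,0,61,-0.039,-0.293,-0.25,0,0,0,61,-0.039,-0.293,-0.25,0,0,0,61,-0.039,-0.293,-0.25,0,0,0,61,-0.039,-0.293,-0.25,0,0,0,61,-0.039,-0.293,-0.25,0,0,0,121,-0.041,-0.495,-0.25,0,0,0,121,-0.041,-0.495,-0.25,0,0,0,121,-0.041,-0.495,-0.25,0,0,0,121,-0.041,-0.495,-0.25,0,0,0,121,-0.041,-0.495,-0.25,0,0,0,166,-0.086,-0.55,-0.25,0,0,0,166,-0.086,-0.55,-0.25,0,0,0,166,-0.086,-0.55,-0.25,0,0,0,166,-0.086,-0.55,-0.25,0,0,0,166,-0.086,-0.55,-0.25,0,0,0,166,-0.086,-0.55,-0.25,0])

```text
clock: 9.45
position: [0.4548, -0.2614, 0.3286]
ee_rot: [0.999, 0.042, -0.001, -0.0]
ft_force: [0.7, 0.4, 0.5]
grip_width: 0.001
grasp_force: 0.0
```

```bash
python3 go.py 0.455,-0.2615,0.125,4.7; python3 - <<'E'
from h import *
n={}
for k,b in(("top",(190,210,80,60)),("side",(265,255,80,70))):
    im=viewer.camera(k)[:,:,::-1];x,y,w,h=b;cv2.imwrite(f"pics/{k}1.png",im)
    n[k]=cv2.resize(im[y:y+h,x:x+w],(400,int(400*h/w)),interpolation=cv2.INTER_NEAREST)
o=np.zeros((400,800,3),np.uint8);o[:300,:400]=n["top"];o[:350,400:]=n["side"];cv2.imwrite("pics/a2.png",o)
E
```

```text
t 9.45 p [ 0.4548 -0.2614  0.3286] F [0.65   0.4086 0.4881] q [ 0.8579  0.1071 -0.4575  1.5676  0.0471  1.4796 -1.0881] g 0.0013931405171641687
0.455,-0.2615,0.125,4.7 [-0.0604  0.0737  0.135 ] [0.0005 0.0004 0.2036]
```

View pics/a2.png

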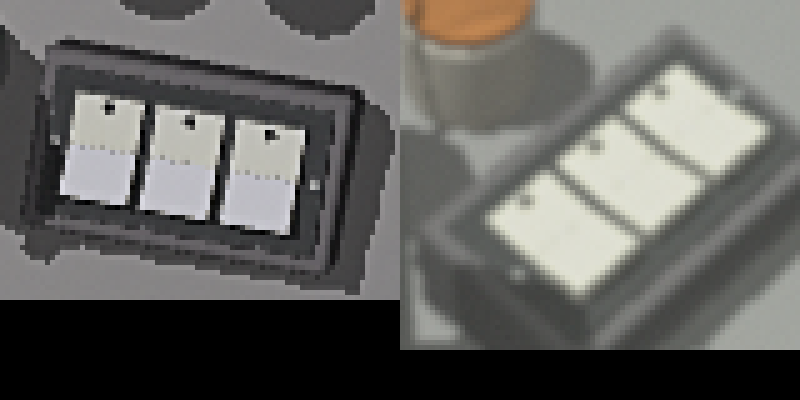

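All three rockers now look alike, with the front half bright as on the lamp, so fan and speed are on. Descend over the power key.

play_rows(plan=[0,0,0,0,0,0.06,0,0,0,0,0,0,0.12,0,0,0,0,0,0,0.18,0,0,0,0,0,0,0.21,0,0,0,0,0,0,0.225,0,0,0,0,0,0,0.232,0,0,0,0,0,0,0.236,0,0,0,0,0,0,0.236,0])

```text
clock: 10.55
position: [0.4556, -0.262, 0.094]
ee_rot: [0.999, 0.042, 0.0, 0.0]
ft_force: [0.5, -0.5, -0.5]
grip_width: -0.005
grasp_force: 0.0
```

```bash
python3 go.py 0.455,-0.2615,0.08,4.7; python3 - <<'E'
from h import *
n={}
for k,b in(("top",(390,215,80,60)),("side",(370,120,100,100))):
    im=viewer.camera(k)[:,:,::-1];x,y,w,h=b
    n[k]=cv2.resize(im[y:y+h,x:x+w],(400,int(400*h/w)),interpolation=cv2.INTER_NEAREST)
o=np.zeros((400,800,3),np.uint8);o[:300,:400]=n["top"];o[:,400:]=n["side"];cv2.imwrite("pics/a3.png",o)
E
```

```text
t 10.55 p [ 0.4556 -0.262   0.094 ] F [ 0.4566 -0.525  -0.5118] q [ 0.831   0.2921 -0.4493  1.8747  0.1489  1.0062 -1.1688] g -0.004565073261331109
0.455,-0.2615,0.08,4.7 [ 0.0459 -0.0547  0.0851] [-0.0005 -0.0005  0.014 ]
```

View pics/a3.png

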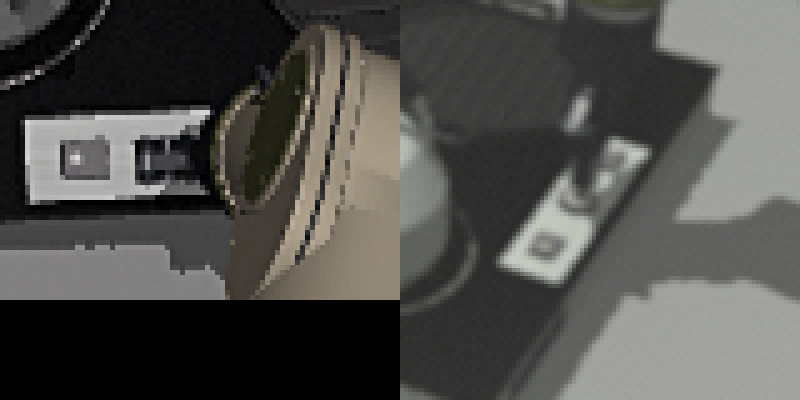

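The fingertips stand over the round middle key (side crop (585,195)), well away from the zone keys. Press.

play_rows(plan=[0,0,0,0,0,0.004,0,0,0,0,0,0,0.007,0,0,0,0,0,0,0.009,0,0,0,0,0,0,0.01,0,0,0,0,0,0,0.011,0,0,0,0,0,0,0.011,0])

```text
clock: 11.4
position: [0.4551, -0.2617, 0.0824]
ee_rot: [0.999, 0.042, -0.0, 0.0]
ft_force: [-1.8, 0.8, 3.6]
grip_width: -0.0
grasp_force: 1.6
```

play_rows(plan=[0,0,0,0,0,0.001,0,0,0,0,0,0,0.002,0,0,0,0,0,0,0.002,0])

```text
clock: 11.78
position: [0.4551, -0.2617, 0.0803]
ee_rot: [0.999, 0.042, -0.0, 0.0]
ft_force: [-2.3, 1.3, 4.8]
grip_width: 0.002
grasp_force: 2.1
```

play_rows(plan=[0,0,0,0,0,0.001,0,0,0,0,0,0,0.001,0])

```text
clock: 12.02
position: [0.4552, -0.2618, 0.08]
ee_rot: [0.999, 0.042, -0.0, 0.0]
ft_force: [-5.9, 2.8, 13.4]
grip_width: 0.003
grasp_force: 6.3
```

Power key bottomed. Lift, step 70 mm right (tool +y), press the right key.

play_rows(plan=[0,0,0,0,0,-0.015,0,0,0,0,0,0,-0.03,0,0,0,0,0,0.035,-0.03,0,0,0,0,0,0.07,-0.03,0,0,0,0,0,0.07,-0.03,0,0,0,0,0,0.07,-0.02,0,0,0,0,0,0.07,-0.012,0,0,0,0,0,0.07,-0.008,0,0,0,0,0,0.07,-0.006,0,0,0,0,0,0.07,-0.004,0,0,0,0,0,0.07,-0.003,0,0,0,0,0,0.07,-0.002,0,0,0,0,0,0.07,-0.001,0,0,0,0,0,0.07,-0.001,0])

```text
clock: 13.78
position: [0.4611, -0.3313, 0.0804]
ee_rot: [0.999, 0.042, 0.0, -0.0]
ft_force: [0.0, 3.1, 4.4]
grip_width: -0.0
grasp_force: 2.1
```

play_rows(plan=[0,0,0,0,0,0.001,0,0,0,0,0,0,0.001,0])

```text
clock: 14.02
position: [0.4612, -0.3314, 0.0801]
ee_rot: [0.999, 0.042, 0.0, 0.0]
ft_force: [-3.4, 4.7, 10.6]
grip_width: -0.001
grasp_force: 5.6
```

play_rows(plan=[0,0,0,0,0,-0.02,0,0,0,0,0,0,-0.07,0,0,0,0,0,0,-0.13,0,0,0,0,0,0,-0.19,0,0,0,0,-0.04,0.05,-0.22,0,0,0,0,-0.08,0.1,-0.22,0,0,0,0,-0.12,0.15,-0.22,0,0,0,0,-0.12,0.2,-0.22,0,0,0,0,-0.12,0.2,-0.22,0,0,0,0,-0.12,0.2,-0.22,0])

```text
clock: 15.28
position: [0.3582, -0.5406, 0.2987]
ee_rot: [0.999, 0.042, -0.0, -0.0]
ft_force: [0.0, 1.0, 0.1]
grip_width: 0.003
grasp_force: 0.0
```

```bash
python3 - <<'E'
from h import *
im=viewer.camera("top")[:,:,::-1];cv2.imwrite("pics/top2.png",im)
d=cv2.absdiff(im,cv2.imread("pics/top0.png")).max(2)
cv2.imwrite("pics/end.png",np.vstack([im[60:270,:550],cv2.merge([d]*3)[60:270,:550]]))
E
```

```text
(no output)
```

View pics/end.png

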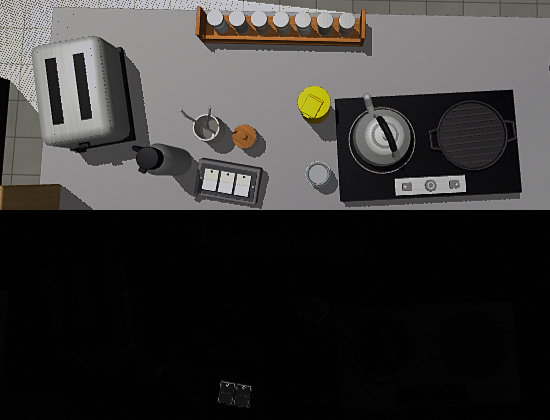

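The difference image shows that only the fan and speed rockers, at about (235,393), have changed. Nothing else moved.

```bash
python3 -c "
from workcell import manip; print(manip.hand_in())"
```

```text
the job is handed in; nothing more can be done
None
```

I switched the fan on and set it to high, pressed the power key, then pressed the right zone key on the griddle's side; the lamp was left on, nothing else moved, and the job is handed in (no verdict was returned).

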